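Move the slag scraper from the store clips to the ready rail

TASK

Take the wooden-handled slag scraper from the store rack by pulling its round handle out of the two spring clips, and press it down into the two upward-facing clips of the empty green ready rail until the handle has snapped fully home in both, about centred between them. Let go of it there, and leave the steel punch in its clips and the loose things on the bench where they are.

Things in the scene. Friction and masses are not known exactly. Their poses are not given: they have to be found in the camera images.
- scraper_grip (a point): Slag scraper: round pale beech handle, 22 mm in diameter, 144 mm long, then a brass ferrule and a flat steel blade that ends 122 mm from this point (34 mm across, 4 mm thick); 0.1 to 0.2 kg. This point is the handle's centre, on its axis. y runs along the handle towards the blade. At the start it lies level in the store rack's two clips, up to 8 mm off their middle.
- store: Store rack holding the scraper: fixed dark steel stand, base 90 x 130 mm, 14 mm thick. Two posts (16 mm wide, 139 mm high, 16 to 31 mm behind the handle's axis on the +x side) at y = +45 and -45 mm each bear a C clip with its mouth to the rack's -x, roughly towards the robot. Origin on the bench, straight below the middle of the clips; y along the held handle, z up.
- store_seat (a point): Middle of the store rack's clips on the axis of the held handle, 120 mm above the bench; axes as the rack's. Between the clips 74 mm are free for fingers before, behind and below the handle, down to 45 mm above the bench. Spring jaws above and below the handle give way: pulling it straight along the rack's -x takes 10 to 20 N, and it is clear of them after 30 mm.
- ready: Ready rail, empty: fixed green stand, base 90 x 130 mm, 14 mm thick, with two posts (16 mm wide, 30 mm deep) at y = +45 and -45 mm, each bearing a steel C clip like the store's but with its mouth upward. Origin on the bench below the middle of the clips; y is the direction in which the handle is to lie (blade either way), z up. 74 mm are free between the clips, down to 45 mm above the bench.
- ready_seat (a point): Where the handle's centre is when fully home in the ready rail: midway between its clips, 75 mm above the bench; axes as the rail's. Flared lips, tops 92 mm above the bench, lead in a handle up to 5 mm off sideways. Pressed straight down, it snaps home at 10 to 20 N for both clips together; if it only lies on the jaws it is 15 mm or more too high.
- other_store: Second rack, just like the store rack, that holds the punch: not to be used. Origin and axes as the store rack's.
- punch_grip (a point): Forging punch, to be left alone: dark round steel bar 22 mm in diameter, 190 mm long, with a bright tapered point, held in the second rack. This point is on its axis, 120 mm above the bench; y runs along it towards the point.
- flux_tin_mid (a point): Bystander: red closed tin, 68 mm in diameter, 85 mm high, standing on the bench; its centre.
- swage_mid (a point): Bystander: dark steel swage block, 50 x 50 mm, 41 mm high, on the bench; its centre.
- offcut_mid (a point): Bystander: copper-coloured bar offcut, 40 x 90 mm, 30 mm high, on the bench; its centre.
Things that resemble listed ones, but are neither listed nor needed, are in the scene too. What is shaped like the part that bears scraper_grip but orange or red is not meant.

How it is judged (in metres and radians):
On the way:
1. the scraper's handle is out of the store rack's clips, at least 40 mm forward of where it sat (x of scraper_grip in the frame of store below -0.04 m), for 0.1 s.
At the end, for the whole second after the job is handed in: the scraper's handle is fully home in both clips of the ready rail (centre within 4 mm of the seated height and axis, within 18 mm of the middle along the handle, handle within 0.08 rad of the rail) and at rest; the punch is still home in its clips (within 4 mm) (x of scraper_grip in the frame of ready_seat between -0.004 and 0.004 m and y of scraper_grip in the frame of ready_seat between -0.018 and 0.018 m and z of scraper_grip in the frame of ready_seat between -0.004 and 0.004 m and angle between the y axis of scraper_grip and the y axis of ready_seat, either way round below 0.08 rad and linear speed of scraper below 0.02 m/s and x of punch_grip in the frame of other_store between -0.004 and 0.004 m); the robot touches nothing.
It fails at once if the punch is moved by more than 20 mm (distance of punch_grip from where it was at the start of the episode above 0.02 m).
It fails at once if the red tin is moved by more than 40 mm (distance of flux_tin_mid from where it was at the start of the episode above 0.04 m).
It fails at once if the swage block is moved by more than 40 mm (distance of swage_mid from where it was at the start of the episode above 0.04 m).
It fails at once if the copper offcut is moved by more than 40 mm (distance of offcut_mid from where it was at the start of the episode above 0.04 m).
It also fails if it takes over 43 s, if anything falls off the work surface, if the arm or the gripper's body presses on something with over 40 N, if the wrist force passes 120 N, or if a joint passes its speed limit or range.

ROBOT

A 6-joint arm with a two-finger parallel gripper is mounted at the origin on the work surface. World frame = base frame: x ahead of the robot, y to its left, z up, the work surface at z = 0. Lengths are in mm, angles in rad, forces in N, time in s.
With the tool pointing down it reaches from about 350 to 975 mm from the base axis. Payload 7.1 kg.
Tool frame: the origin (TCP) lies at the very end of the fingers, on their centre line; the grasp point (between the pads) lies 19 mm behind it; z points along the fingers, y is the direction in which the jaws open and shut (so a half turn about z gives the same grasp; the last joint's range is limited). The gripper opens to 88 mm and grips with 3 to 60 N. Pads are 20 mm wide; open, the fingers measure 115 mm over their backs; the gripper's body (75 mm by 178 mm) begins 61 mm behind the grasp point.
Start: joints at [-1.178, 0.423, 1.63, -0, 1.089, -0.019], TCP at [250.177, -572.727, 222.675] pointing down, gripper open.
Joint ranges: [-3, 3], [-0.9, 2.11], [0.09, 2.58], [-1.31, 4.45], [0.11, 2.69], [-2.54, 2.54]. Speed limits (rad/s): [2.39, 2.39, 3.01, 3.14, 3.14, 3.14].

INTERFACE

Orientations are given as a rotation vector (axis times angle).
In Python, from workcell import ctrl, imaging gives the robot as it stands. The module is installed in compiled form; this text tells all that it offers.
- The arm moves only by the shell command python3 -m pendant 'ROWS'. ROWS is JSON, a list of rows, each an object with "turn": the turn, a rotation vector about the world's x, y, z in rad, a list of three; "dp": the shift along the world's x, y, z in m, a list of three; "claw": the finger opening in m, from 0 to 0.0878. A call has 1 to 8 rows; each row is the pose to reach, as a shift and turn from the pose commanded when the call began; what a row does not reach only later rows make up. A row lasts 1/10 s, in which the tool goes at most 50 mm and 8.59 degrees, less where a joint would pass 70% of its speed; a pose out of reach is approached as far as the arm can. A call with a gripper value outside its range is refused whole. The fingers move at their own pace and stop on an object; the grip force is fixed at half the most. Time passes only in rows, so rows that repeat a pose let the fingers close. It gives the time, the measured TCP pose, the force and the opening at its end, in the units of the state.
- ctrl.get_obs(): the state, without advancing time (a new reading comes with each control period).
- imaging.get_image(name): name is "scene" or "top" or "wrist"; returns a dict with "pixels" (400x640x3 uint8, blue, green, red), "fov_y" (degrees; the focal length in pixels is half the picture's height over the tangent of half this angle, whatever the lens; pixels are square), "cx", "cy" (the principal point, pixels), "xyz" and "rotation" of the camera in the world. Camera axes: x right, y up, looking along -z (the intrinsics and any distortion apply to the point x, -y, -z); pixel columns grow to the right and rows downward; lengths in mm; the calibration is good to about 2 mm. A picture is of the moment at which its call begins. There is no depth.
- ctrl.close_job(): hands the job in, once; it reports no verdict.
The state is a dict: "t": time; "qpos": joint angles; "qvel": joint speeds; "joint_torque": joint torques, N m; "ee_pos": TCP position; "orientation": TCP orientation; "ft_force": force on the tool from outside, world axes, zero at the start; "moment": the same for the moment, N m; "width": finger opening in mm.
Only numpy, scipy, OpenCV 4.12 (cv2) and the standard library are available. Lean on these libraries where they do the work, as an engineer would, in place of code of your own. Each camera call takes 0.05 s, during which the arm holds its last target.

## Working session

There is one attempt and no reset: what is moved stays moved. The work goes in short steps, Python scripts to look and compute and a shell command to move; the robot and the scene stay as the last step left them, time stands still between calls to the robot, and variables do not carry over. Pictures are saved under pics/ and viewed, and the job is handed in when it is done.

```bash
mkdir -p pics
cat > h.py <<'E'
import numpy as np, cv2
from workcell import ctrl, imaging
def shot(name,fn):
    im=imaging.get_image(name); p=np.array(im['pixels'],np.uint8); cv2.imwrite('pics/'+fn+'.png',p)
    np.save('pics/'+fn+'.npy',{k:im[k] for k in im},allow_pickle=True); return im
def load(fn): return np.load('pics/'+fn+'.npy',allow_pickle=True).item()
E
python3 - <<'E'
from h import *
for n in ['scene','top','wrist']:
    im=shot(n,n+'0'); print({k:(np.round(im[k],3).tolist() if k!='pixels' else 0) for k in im})
print(ctrl.get_obs())
E
```

```text
{'pixels': 0, 'fov_y': 54.804, 'cx': 322.356, 'cy': 202.78, 'xyz': [1254.811, -346.14, 647.976], 'rotation': [0.877, 0.562, 1.006]}
{'pixels': 0, 'fov_y': 45.284, 'cx': 317.2, 'cy': 196.123, 'xyz': [349.269, -4.612, 1134.746], 'rotation': [0.12, -0.082, -1.565]}
{'pixels': 0, 'fov_y': 63.056, 'cx': 311.765, 'cy': 196.188, 'xyz': [324.81, -540.818, 383.144], 'rotation': [-0.263, 0.175, -1.15]}
{'t': 0.15, 'qpos': array([-1.17799640e+00,  4.23695549e-01,  1.63042277e+00, -6.70903107e-06,
        1.08857874e+00, -1.89943607e-02]), 'qvel': array([ 7.44033133e-05, -2.05482180e-03, -1.94705328e-03,  1.98287038e-04,
        1.41499036e-03,  1.10509351e-03]), 'joint_torque': array([ 1.34330072e-03, -5.44986176e+01, -2.73919791e+01,  6.44416641e-02,
        2.04543862e-02, -9.18327260e-05]), 'ee_pos': array([ 250.03907077, -572.39175504,  222.0974018 ]), 'orientation': array([-3.07417363e+00, -6.42067433e-01,  3.31410248e-04]), 'ft_force': array([ 0.04260439, -0.92884458,  1.07851086]), 'moment': array([ 0.0561203 ,  0.00037232, -0.00303359]), 'width': 87.95523893285372}
```

View pics/scene0.png

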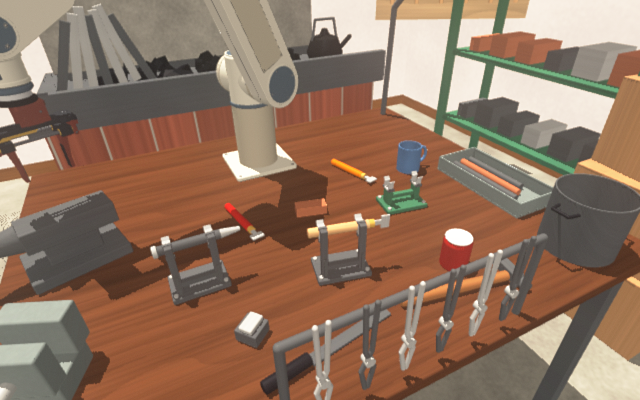

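View pics/top0.png

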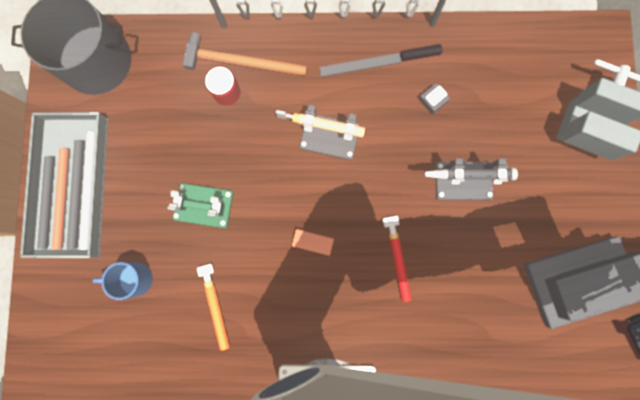

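View pics/wrist0.png

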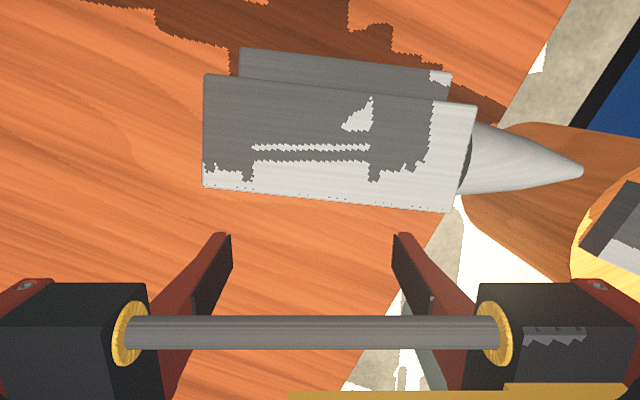

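Look-alikes for the scraper in the top view: the pale-handled one in the rack (327,124), the orange one (215,308), the red one (400,265), the orange hammer (250,62), the file (380,60) and the punch (475,174). I choose the pale one held in clips at (327,124), which is (345,229) in the scene view. The green rail is at (202,205) top. I'll check this with crops.

Run:
```python
from h import *
t=load('top0')['pixels']; s=load('scene0')['pixels']
a=cv2.resize(t[90:170,265:385],None,fx=4,fy=4,interpolation=cv2.INTER_CUBIC)
b=cv2.resize(t[170:240,155:245],None,fx=4,fy=4,interpolation=cv2.INTER_CUBIC)
c=np.zeros((600,800,3),np.uint8); c[:a.shape[0],:400]=a[:, :400]; c[:b.shape[0],430:430+b.shape[1]]=b
d=cv2.resize(s[205:285,300:400],None,fx=3,fy=3,interpolation=cv2.INTER_CUBIC); c[330:330+d.shape[0],:300]=d
e=cv2.resize(s[165:215,370:430],None,fx=4,fy=4,interpolation=cv2.INTER_CUBIC); c[330:330+e.shape[0],430:430+e.shape[1]]=e
cv2.imwrite('pics/crop0.png',c)
```

```text
(no output)
```

View pics/crop0.png

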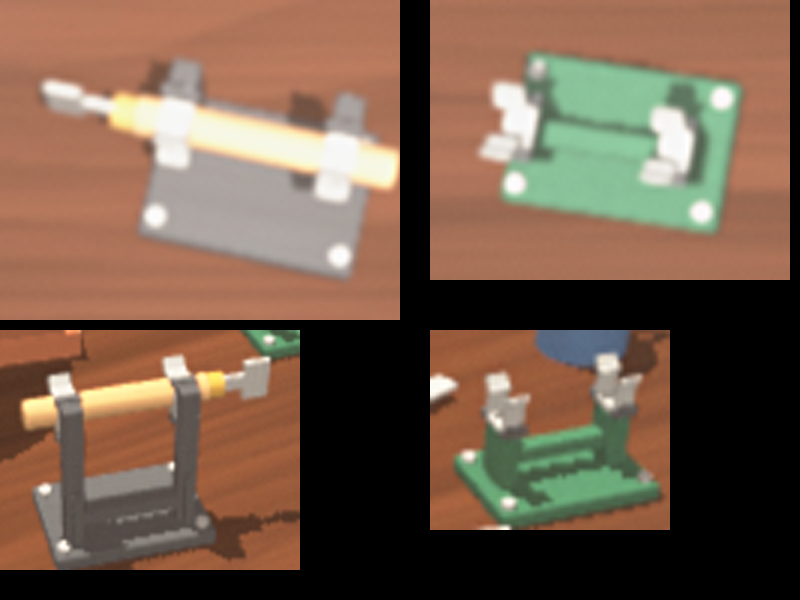

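```bash
cat >> h.py <<'E'
from scipy.spatial.transform import Rotation as R
def ray(im,uv):
    f=200/np.tan(np.radians(im['fov_y'])/2)
    u,v=uv; d=np.array([(u-im['cx'])/f,-(v-im['cy'])/f,-1.])
    return np.array(im['xyz'],float),R.from_rotvec(im['rotation']).apply(d/np.linalg.norm(d))
def plane(im,uv,z):
    o,d=ray(im,uv); return o+d*(z-o[2])/d[2]
def tri(a,ua,b,ub):
    o1,d1=ray(a,ua);o2,d2=ray(b,ub)
    s=np.linalg.lstsq(np.c_[d1,-d2],o2-o1,rcond=None)[0]
    p,q=o1+s[0]*d1,o2+s[1]*d2
    return (p+q)/2,np.linalg.norm(p-q)
def proj(im,p):
    f=200/np.tan(np.radians(im['fov_y'])/2)
    c=R.from_rotvec(im['rotation']).inv().apply(np.array(p,float)-im['xyz'])
    return np.array([im['cx']+f*c[0]/-c[2],im['cy']-f*c[1]/-c[2]])
E
python3 - <<'E'
from h import *
for n,(x0,y0,x1,y1),g in [('top0',(270,95,380,160),(160,175,245,235)),('scene0',(300,205,400,285),(370,165,435,215))]:
    im=load(n); p=im['pixels']; hsv=cv2.cvtColor(p,cv2.COLOR_BGR2HSV)
    def mask(lo,hi,b):
        m=cv2.inRange(hsv,lo,hi); z=np.zeros_like(m); z[b[1]:b[3],b[0]:b[2]]=m[b[1]:b[3],b[0]:b[2]]; return z
    m=mask((12,60,170),(32,255,255),(x0,y0,x1,y1)); ys,xs=np.nonzero(m); print(n,'handle',m.sum()//255,xs.min(),xs.max())
    vx,vy,cx,cy=cv2.fitLine(np.c_[xs,ys].astype(np.float32),cv2.DIST_HUBER,0,.01,.01).ravel(); print(' line',vx,vy,cx,cy)
    t=(xs-cx)*vx+(ys-cy)*vy; print(' ends',(cx+vx*t.min(),cy+vy*t.min()),(cx+vx*t.max(),cy+vy*t.max()))
    m=mask((40,60,30),(85,255,255),g); c=max(cv2.findContours(m,0,2)[0],key=cv2.contourArea)
    r=cv2.minAreaRect(np.vstack(cv2.findContours(m,0,2)[0])); print(' green',r)
    if n=='top0':
        q=[plane(im,u,14)for u in cv2.boxPoints(r)]; print(np.round(q,1)); print([np.linalg.norm(q[i]-q[i-1]).round(1) for i in range(4)])
        a=[plane(im,(cx+vx*k,cy+vy*k),120) for k in (t.min(),t.max())]; print(np.round(a,1),np.linalg.norm(a[0]-a[1]))
E
```

```text
top0 handle 257 292 364
 line 0.98215693 0.18806316 320.49313 122.64264
 ends (np.float64(291.41137773238654), np.float64(117.07407195442819)) (np.float64(364.37434217812535), np.float64(131.04500182758645))
 green ((203.22164916992188, 205.08152770996094), (51.963253021240234, 36.46381759643555), 8.880659103393555)
[[439.1 359.4  14. ]
 [525.2 349.6  14. ]
 [506.1 226.2  14. ]
 [420.6 237.1  14. ]]
[np.float64(123.7), np.float64(86.6), np.float64(124.9), np.float64(86.2)]
[[654.6  77.9 120. ]
 [623.1 -80.9 120. ]] 161.8962186321495
scene0 handle 498 307 386
 line 0.9865094 -0.16370468 340.51535 227.08054
 ends (np.float64(307.1037110774436), np.float64(232.62497546209337)) (np.float64(386.8935029141232), np.float64(219.3843895718245))
 green ((400.5384826660156, 198.6923065185547), (25.49509620666504, 48.24456787109375), 78.69007110595703)
```

```bash
python3 -m pendant '[{"dp":[0.029,0.037,0.004],"turn":[0,0,0.12],"claw":0.0878},{"dp":[0.058,0.074,0.008],"turn":[0,0,0.24],"claw":0.0878},{"dp":[0.087,0.111,0.012],"turn":[0,0,0.36],"claw":0.0878},{"dp":[0.116,0.148,0.016],"turn":[0,0,0.48],"claw":0.0878},{"dp":[0.145,0.185,0.02],"turn":[0,0,0.60],"claw":0.0878},{"dp":[0.174,0.222,0.025],"turn":[0,0,0.72],"claw":0.0878},{"dp":[0.203,0.259,0.03],"turn":[0,0,0.84],"claw":0.0878},{"dp":[0.232,0.296,0.04],"turn":[0,0,0.963],"claw":0.0878}]'
python3 -m pendant '[{"dp":[0.032,0.036,0],"turn":[0,0,0],"claw":0.0878},{"dp":[0.064,0.072,0],"turn":[0,0,0],"claw":0.0878},{"dp":[0.096,0.108,0],"turn":[0,0,0],"claw":0.0878},{"dp":[0.120,0.140,0],"turn":[0,0,0],"claw":0.0878},{"dp":[0.120,0.140,0],"turn":[0,0,0],"claw":0.0878},{"dp":[0.120,0.140,0],"turn":[0,0,0],"claw":0.0878}]'
python3 -c "
from h import *
im=shot('wrist','w1');print(im['xyz'],im['rotation'],ctrl.get_obs()['qpos'])"
```

```text
t: 0.95
ee_pos: [482.6, -274.8, 262.3]
orientation: [-2.422, -1.999, 0.001]
ft_force: [-0.6, -1.3, -0.4]
width: 87.8
t: 1.55
ee_pos: [602.1, -136.0, 262.1]
orientation: [-2.425, -1.996, 0.002]
ft_force: [-0.8, 0.2, -0.2]
width: 87.6
[618.4629841  -57.33092585 423.23324472] [-0.29677113  0.03097207 -0.19290721] [-2.42803015e-01  3.70767742e-01  1.61250355e+00 -3.98726879e-04
  1.15948001e+00 -4.72578790e-02]
```

View pics/w1.png

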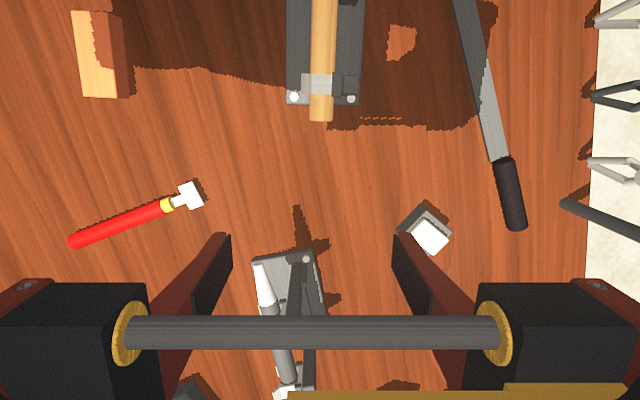

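The wrist view looks back towards the fingers: the pale handle's free end is at (320,120), its rack is at the top edge, and the punch is below at (275,320). I'll move on in +y to see the whole store.

```bash
python3 -m pendant '[{"dp":[0.009,0.040,0],"turn":[0,0,0],"claw":0.0878},{"dp":[0.018,0.080,0],"turn":[0,0,0],"claw":0.0878},{"dp":[0.027,0.110,0],"turn":[0,0,0],"claw":0.0878},{"dp":[0.027,0.110,0],"turn":[0,0,0],"claw":0.0878},{"dp":[0.027,0.110,0],"turn":[0,0,0],"claw":0.0878}]'
python3 -c "
from h import *
im=shot('wrist','w2');print(im['xyz'],im['rotation'],ctrl.get_obs()['ee_pos'])"
```

```text
t: 2.1
ee_pos: [628.6, -27.7, 262.6]
orientation: [2.428, 1.993, -0.001]
ft_force: [-0.3, -1.0, 1.5]
width: 87.6
[645.05202443  50.95642943 423.71301293] [-0.29711562  0.03062106 -0.19528461] [628.56448206 -28.25607822 262.63779098]
```

View pics/w2.png

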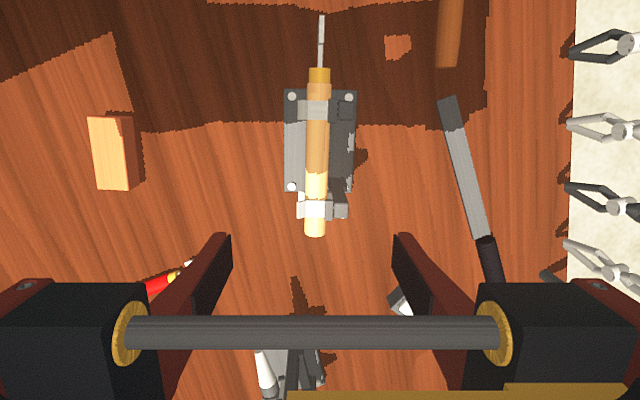

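The scraper lies at columns 303–332 here: ferrule top (320,68), handle end (315,236), clips at v≈208 and v≈110, blade edge-on in +y. Measuring now.

Run:
```python
from h import *
im=load('w2'); p=im['pixels']
hsv=cv2.cvtColor(p,cv2.COLOR_BGR2HSV)
m=cv2.inRange(hsv,(12,70,120),(32,255,255)); 
for v in (70,80,90,95,125,140,155,170,185,195,222,230,235,237):
    xs=np.nonzero(m[v,290:345])[0]+290; print(v,xs.min() if len(xs) else 0,xs.max() if len(xs) else 0,len(xs),hsv[v,318])
c=cv2.resize(p[50:250,260:380],None,fx=4,fy=3,interpolation=cv2.INTER_CUBIC); cv2.imwrite('pics/c2.png',c)
for u in ((319,68),(318.5,83),(315,236)): print(u,plane(im,u,120).round(1))
for v in (196,219,100,121): print(v,plane(im,(316,v),137).round(1))
```

```text
70 309 330 22 [ 20 176 229]
80 309 329 21 [ 20 173 231]
90 307 331 25 [ 18 123 240]
95 307 330 24 [ 18 124 240]
125 306 329 24 [ 18 129 240]
140 306 329 24 [ 18 121 238]
155 305 328 24 [ 17 129 235]
170 305 328 24 [ 18 129 237]
185 305 327 9 [ 29  45 255]
195 305 327 10 [ 29  49 255]
222 301 336 11 [ 28  55 255]
230 304 325 7 [ 29  60 255]
235 307 323 4 [ 30  56 255]
237 312 317 6 [  9 183 178]
(319, 68) [655.4  72.6 120. ]
(318.5, 83) [652.6  60.6 120. ]
(315, 236) [621.4 -82.5 120. ]
196 [631.3 -36.  137. ]
219 [627.  -58.2 137. ]
100 [647.6  47.1 137. ]
121 [644.2  30.2 137. ]
```

View pics/c2.png

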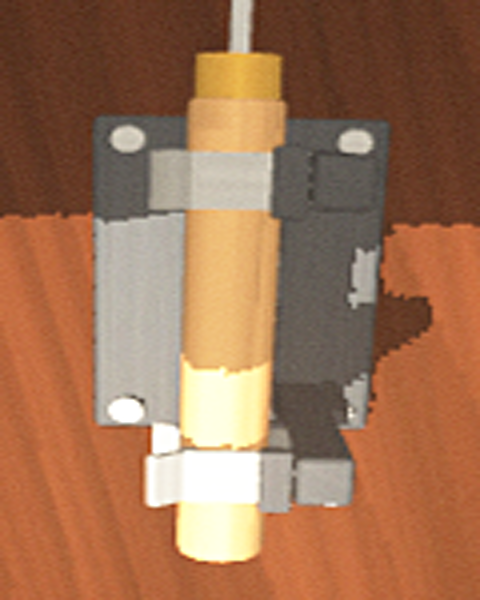

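```bash
python3 -m pendant '[{"dp":[-0.022,0.038,0],"turn":[0,0,0],"claw":0.0878},{"dp":[-0.044,0.076,0],"turn":[0,0,0],"claw":0.0878},{"dp":[-0.066,0.114,0],"turn":[0,0,0],"claw":0.0878},{"dp":[-0.088,0.152,0],"turn":[0,0,0],"claw":0.0878},{"dp":[-0.110,0.190,0],"turn":[0,0,0],"claw":0.0878},{"dp":[-0.132,0.228,0],"turn":[0,0,0],"claw":0.0878},{"dp":[-0.154,0.266,0],"turn":[0,0,0],"claw":0.0878},{"dp":[-0.163,0.285,0],"turn":[0,0,0],"claw":0.0878}]'
python3 -m pendant '[{"dp":[0,0,0],"turn":[0,0,0],"claw":0.0878},{"dp":[0,0,0],"turn":[0,0,0],"claw":0.0878}]'
python3 - <<'E'
from h import *
im=shot('wrist','w3');print(im['xyz'],im['rotation'],ctrl.get_obs()['ee_pos'])
cv2.imwrite('pics/c3.png',cv2.resize(im['pixels'][60:250,250:400],None,fx=4,fy=3,interpolation=cv2.INTER_CUBIC))
E
```

```text
t: 2.95
ee_pos: [464.8, 258.7, 262.9]
orientation: [-2.428, -1.993, 0.0]
ft_force: [0.7, -0.5, 0.3]
width: 87.9
t: 3.15
ee_pos: [466.6, 257.0, 262.8]
orientation: [2.428, 1.992, -0.0]
ft_force: [0.1, -0.7, -0.0]
width: 87.7
[482.9317393  335.70973684 423.88378222] [-0.29702308  0.02986593 -0.19572668] [466.79511035 256.74183499 262.7284844 ]
```

View pics/w3.png

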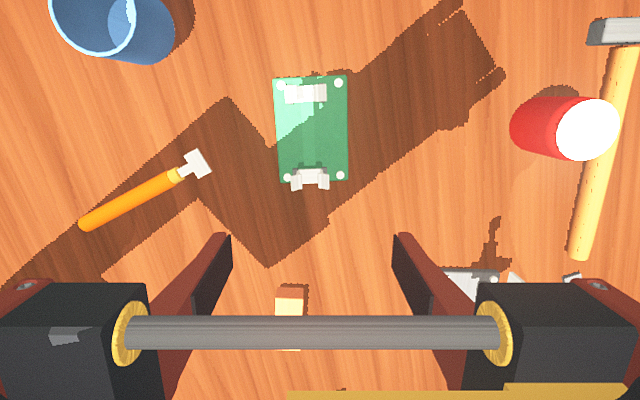

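View pics/c3.png

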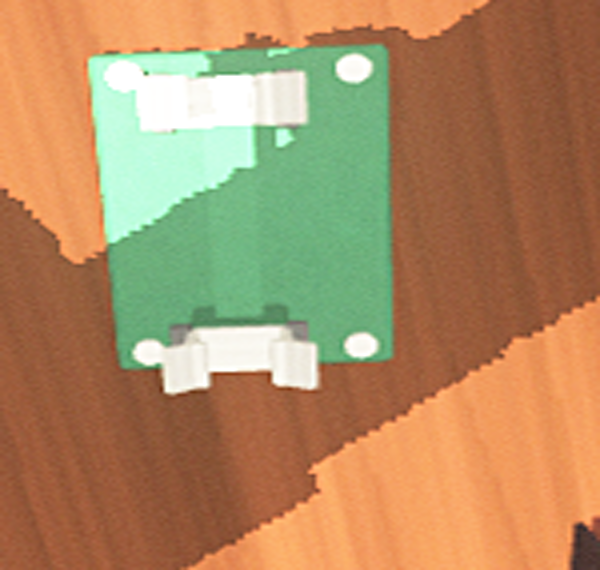

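Run:
```python
from h import *
im=load('w3'); t=load('top0'); s=load('scene0')
f=lambda x,y,z: plane(im,(250+x/4,60+y/3),z)
b=[f(*q,16) for q in ((122,75),(353,68),(150,351),(361,345))]; print('bolts',np.round(b,1),'c',np.mean(b,0).round(1))
for e in ((0,2),(1,3)): d=b[e[0]]-b[e[1]]; print('yaw',-np.arctan2(d[0],d[1]))
for e in ((0,1),(2,3)): d=b[e[1]]-b[e[0]]; print('yaw x',np.arctan2(d[1],d[0]), np.linalg.norm(d))
L=[f(*q,92) for q in ((139,103),(306,99),(162,367),(318,364))]; print(np.round(L,1)); fm,nm=(L[0]+L[1])/2,(L[2]+L[3])/2
d=fm-nm; print('clip mids',fm.round(1),nm.round(1),'mid',((fm+nm)/2).round(1),'len',np.linalg.norm(d),'yaw',-np.arctan2(d[0],d[1]))
# base corners
c=[f(*q,14) for q in ((88,58),(384,45),(121,368),(392,357))]; print('corners',np.round(c,1),np.mean(c,0).round(1))
for e in ((0,2),(1,3)): d=c[e[0]]-c[e[1]]; print('yaw',-np.arctan2(d[0],d[1]),np.linalg.norm(d))
print('proj seat scene/top',proj(s,[472,292,75]),proj(t,[472,292,75]))
for n,b4 in (('store',[(126,138),(355,142),(126,410),(350,410)]),):
    i2=load('w2'); g=[plane(i2,(260+x/4,50+y/3),16) for x,y in b4]; print(n,np.round(g,1))
```

```text
bolts [[448.9 355.3  16. ]
 [516.4 344.4  16. ]
 [432.7 244.3  16. ]
 [499.6 233.6  16. ]] c [474.4 294.4  16. ]
yaw -0.14511498045078472
yaw -0.15052149972825796
yaw x -0.1590786095271356 68.4043957448981
yaw x -0.15824128908943827 67.79756932599935
[[457.3 342.4  92. ]
 [497.4 335.7  92. ]
 [443.9 255.1  92. ]
 [484.3 248.1  92. ]]
clip mids [477.3 339.1  92. ] [464.1 251.6  92. ] mid [470.7 295.3  92. ] len 88.47094288142587 yaw -0.15078505328804326
corners [[440.2 363.5  14. ]
 [527.  351.1  14. ]
 [421.5 238.3  14. ]
 [508.6 225.9  14. ]] [474.4 294.7  14. ]
yaw -0.148392680652955 126.61986380402425
yaw -0.14599101571291567 126.54045888241897
proj seat scene/top [401.53642455 182.04505409] [196.55051476 202.31423562]
store [[620.8  55.8  16. ]
 [687.6  40.9  16. ]
 [596.8 -54.   16. ]
 [668.  -68.2  16. ]]
```

Ready rail found: clips' middle ≈ (470.7, 295.3), yaw ≈ -0.150. Its clips are at (327,93) and (310,180) in the wrist view. Now back over the store.

```bash
python3 -m pendant '[{"dp":[0.025,-0.039,0],"turn":[0,0,0],"claw":0.0878},{"dp":[0.050,-0.078,0],"turn":[0,0,0],"claw":0.0878},{"dp":[0.075,-0.117,0],"turn":[0,0,0],"claw":0.0878},{"dp":[0.100,-0.156,0],"turn":[0,0,0],"claw":0.0878},{"dp":[0.125,-0.195,0],"turn":[0,0,0],"claw":0.0878},{"dp":[0.150,-0.234,0],"turn":[0,0,0],"claw":0.0878},{"dp":[0.170,-0.264,0],"turn":[0,0,0],"claw":0.0878},{"dp":[0.170,-0.264,0],"turn":[0,0,0],"claw":0.0878}]'
python3 -m pendant '[{"dp":[0,0,-0.040],"turn":[0,0,0],"claw":0.0878},{"dp":[0,0,-0.080],"turn":[0,0,0],"claw":0.0878},{"dp":[0,0,-0.100],"turn":[0,0,0],"claw":0.0878},{"dp":[0,0,-0.100],"turn":[0,0,0],"claw":0.0878},{"dp":[0,0,-0.100],"turn":[0,0,0],"claw":0.0878}]'
python3 - <<'E'
from h import *
im=shot('wrist','w4');o=ctrl.get_obs();print(o['ee_pos'],o['ft_force'])
E
```

```text
t: 4.0
ee_pos: [638.1, -11.8, 262.4]
orientation: [2.434, 1.984, 0.0]
ft_force: [-0.2, -0.1, 0.2]
width: 87.5
t: 4.5
ee_pos: [636.1, -6.3, 163.1]
orientation: [-2.429, -1.992, 0.0]
ft_force: [-0.6, 0.7, 1.1]
width: 87.7
[636.83864965  -6.17772816 163.99492494] [-0.06582808  0.45360601  1.00761236]
```

View pics/w4.png

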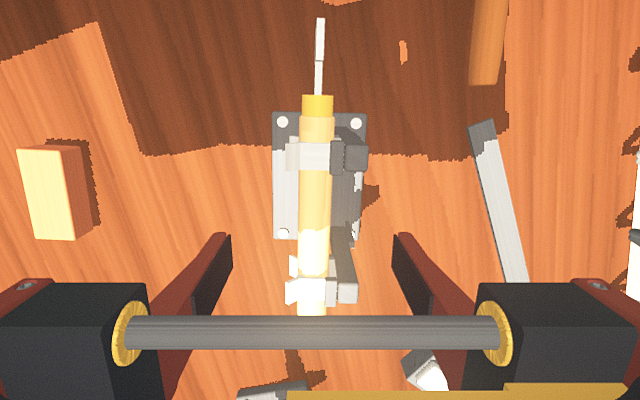

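The fingers straddle the handle: tips at columns 232 and 393, handle at about 313, near clip at (310,290), far clip at (312,155). Descending and closing.

```bash
python3 -m pendant '[{"dp":[0,0,-0.030],"turn":[0,0,0],"claw":0.0878},{"dp":[0,0,-0.050],"turn":[0,0,0],"claw":0.0878},{"dp":[0,0,-0.062],"turn":[0,0,0],"claw":0.0878},{"dp":[0,0,-0.062],"turn":[0,0,0],"claw":0.0878},{"dp":[0,0,-0.062],"turn":[0,0,0],"claw":0.0878}]'
python3 -m pendant '[{"dp":[0,0,0],"turn":[0,0,0],"claw":0.05},{"dp":[0,0,0],"turn":[0,0,0],"claw":0.03},{"dp":[0,0,0],"turn":[0,0,0],"claw":0.01},{"dp":[0,0,0],"turn":[0,0,0],"claw":0.01},{"dp":[0,0,0],"turn":[0,0,0],"claw":0.01},{"dp":[0,0,0],"turn":[0,0,0],"claw":0.01},{"dp":[0,0,0],"turn":[0,0,0],"claw":0.01},{"dp":[0,0,0],"turn":[0,0,0],"claw":0.01}]'
```

```text
t: 5.05
ee_pos: [637.0, -5.7, 101.9]
orientation: [2.427, 1.993, 0.002]
ft_force: [-0.3, 0.5, -0.2]
width: 87.6
t: 5.85
ee_pos: [636.2, -5.7, 100.6]
orientation: [-2.428, -1.993, 0.0]
ft_force: [0.2, 0.1, 0.7]
width: 27.2
```

```bash
python3 -m pendant '[{"dp":[0,0,0],"turn":[0,0,0],"claw":0.005},{"dp":[0,0,0],"turn":[0,0,0],"claw":0.005},{"dp":[0,0,0],"turn":[0,0,0],"claw":0.005},{"dp":[0,0,0],"turn":[0,0,0],"claw":0.005},{"dp":[0,0,0],"turn":[0,0,0],"claw":0.005}]'
python3 - <<'E'
from h import *
im=shot('wrist','w5');o=ctrl.get_obs();print(o['ee_pos'],o['ft_force'],o['width'])
E
```

```text
t: 6.35
ee_pos: [636.8, -5.8, 100.9]
orientation: [2.427, 1.993, 0.002]
ft_force: [4.0, 0.1, 0.0]
width: 21.1
[636.8204708   -5.79110947 100.90726427] [ 4.45913295  0.22998945 -0.69194706] 21.04103098332112
```

View pics/w5.png

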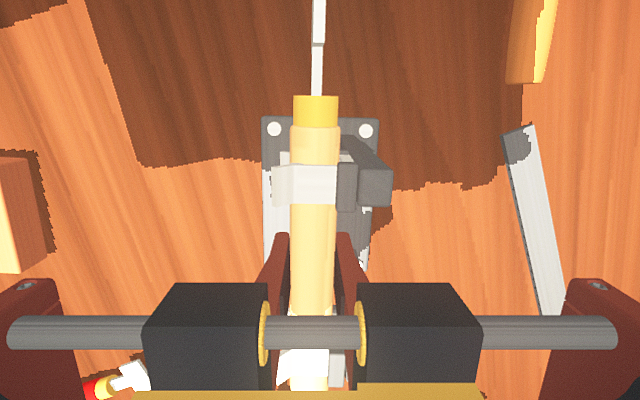

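```bash
python3 -m pendant '[{"dp":[-0.0098,0.002,0],"turn":[0,0,0],"claw":0.005},{"dp":[-0.0196,0.004,0],"turn":[0,0,0],"claw":0.005},{"dp":[-0.0294,0.006,0],"turn":[0,0,0],"claw":0.005},{"dp":[-0.0392,0.008,0],"turn":[0,0,0],"claw":0.005},{"dp":[-0.049,0.010,0],"turn":[0,0,0],"claw":0.005},{"dp":[-0.0686,0.014,0],"turn":[0,0,0],"claw":0.005},{"dp":[-0.0785,0.016,0],"turn":[0,0,0],"claw":0.005},{"dp":[-0.0785,0.016,0],"turn":[0,0,0],"claw":0.005}]'
python3 - <<'E'
from h import *
im=shot('wrist','w6');o=ctrl.get_obs();print(o['ee_pos'],o['ft_force'],o['width'])
E
```

```text
t: 7.2
ee_pos: [555.9, 10.6, 100.6]
orientation: [-2.427, -1.993, 0.002]
ft_force: [0.8, -1.1, -0.7]
width: 21.3
[557.34706264  10.42316863 100.87051034] [ 0.34512543  0.74417841 -1.14624058] 21.377754694156927
```

View pics/w6.png

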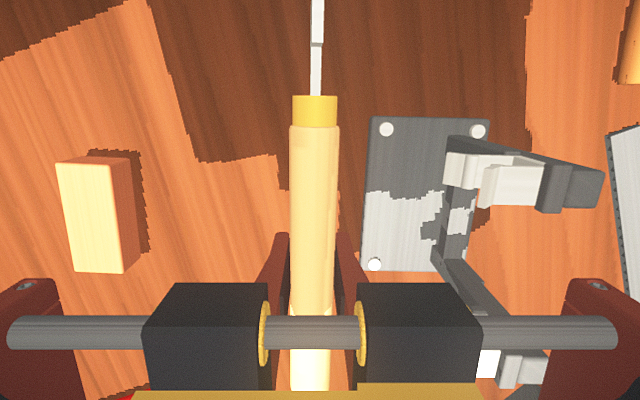

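The scraper is out: the rack is empty with its clips at (490,185), and the handle stays in the fingers with the ferrule still at v≈95–127, so it has not slipped. Next, work out where the handle's centre sits relative to the TCP.

Run:
```python
from h import *
im=load('w6'); o=ctrl.get_obs(); z=o['ee_pos'][2]+19
g=im['pixels']; 
for v in range(118,134,2): print(v,g[v,315],end=' ')
print()
hs=cv2.cvtColor(g,cv2.COLOR_BGR2HSV)
for v in (135,160,190,220): 
    m=np.nonzero(cv2.inRange(hs[v:v+1,280:350],(12,50,120),(34,255,255))[0])[0]+280; print(v,m.min(),m.max())
    print(plane(im,((m.min()+m.max())/2,v),z).round(1))
for v in (124,127): 
  for zz in (z,z+11): print(v,plane(im,(315,v),zz).round(1))
T=R.from_rotvec(o['orientation']).as_matrix(); print(T.round(3), 'proj tcp',proj(im,o['ee_pos']))
```

```text
118 [108 233 253] 120 [105 229 253] 122 [110 231 253] 124 [108 229 253] 126 [113 223 252] 128 [157 232 254] 130 [163 238 254] 132 [164 238 254] 
135 289 339
[570.   73.4 119.9]
160 289 338
[567.7  62.7 119.9]
190 280 337
[562.8  49.7 119.9]
220 280 336
[559.7  35.5 119.9]
124 [571.3  77.8 119.9]
124 [571.4  78.7 130.9]
127 [571.1  76.6 119.9]
127 [571.2  77.6 130.9]
[[ 0.194  0.981  0.   ]
 [ 0.981 -0.194 -0.   ]
 [-0.     0.    -1.   ]] proj tcp [313.41325696 250.38188321]
```

```bash
python3 -m pendant '[{"dp":[0,0,0.035],"turn":[0,0,0],"claw":0.005},{"dp":[-0.003,0.010,0.07],"turn":[0,0,0],"claw":0.005},{"dp":[-0.015,0.050,0.07],"turn":[0,0,0.01],"claw":0.005},{"dp":[-0.028,0.095,0.07],"turn":[0,0,0.02],"claw":0.005},{"dp":[-0.041,0.140,0.07],"turn":[0,0,0.03],"claw":0.005},{"dp":[-0.054,0.185,0.07],"turn":[0,0,0.046],"claw":0.005},{"dp":[-0.067,0.230,0.07],"turn":[0,0,0.046],"claw":0.005},{"dp":[-0.077,0.260,0.07],"turn":[0,0,0.046],"claw":0.005}]'
python3 -m pendant '[{"dp":[-0.009,0.0285,0],"turn":[0,0,0],"claw":0.005},{"dp":[-0.009,0.0285,-0.03],"turn":[0,0,0],"claw":0.005},{"dp":[-0.009,0.0285,-0.056],"turn":[0,0,0],"claw":0.005},{"dp":[-0.009,0.0285,-0.056],"turn":[0,0,0],"claw":0.005},{"dp":[-0.009,0.0285,-0.056],"turn":[0,0,0],"claw":0.005}]'
python3 - <<'E'
from h import *
im=shot('wrist','w7');shot('scene','s7');o=ctrl.get_obs();print(o['ee_pos'],o['orientation'],o['ft_force'],o['width'],proj(im,[470.7,295.3,92]))
cv2.imwrite('pics/s7c.png',cv2.resize(load('s7')['pixels'][110:230,340:480],None,fx=5,fy=5,interpolation=cv2.INTER_CUBIC))
E
```

```text
t: 8.05
ee_pos: [480.8, 273.3, 171.1]
orientation: [2.38, 2.05, 0.003]
ft_force: [0.9, -0.6, -0.9]
width: 21.2
t: 8.55
ee_pos: [472.2, 298.9, 114.8]
orientation: [-2.382, -2.048, 0.001]
ft_force: [0.1, 0.2, -0.4]
width: 21.7
[472.91646819 299.19090248 115.96073959] [2.38181622 2.04797227 0.00343903] [-0.1849542   0.1839831  -0.90962103] 21.516111071000118 [309.48529001 239.14416814]
```

View pics/w7.png

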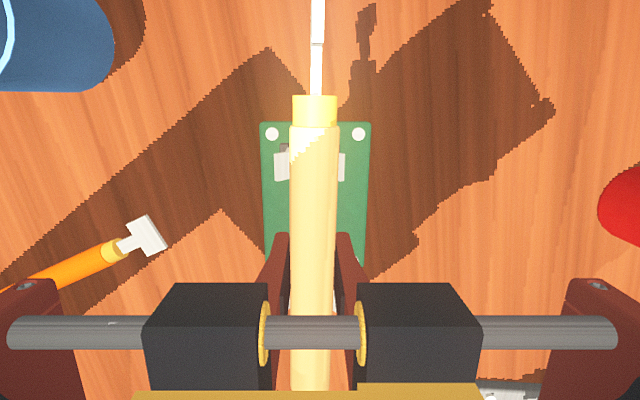

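View pics/s7c.png

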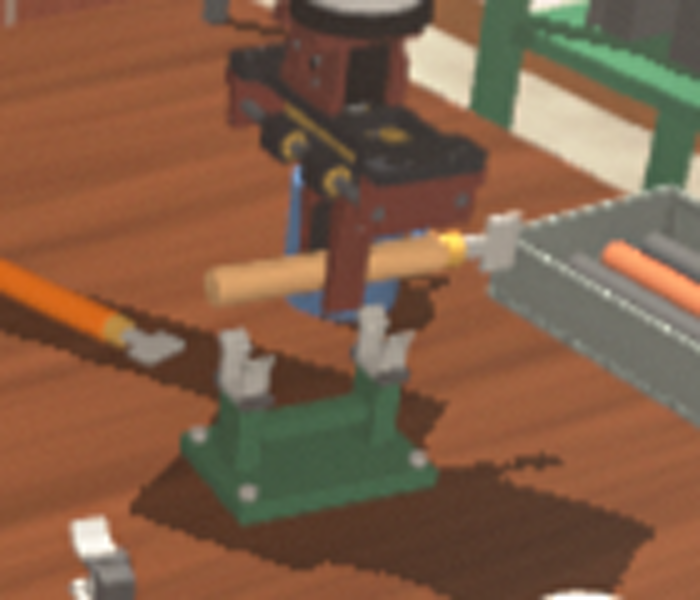

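Handle hovers over the rail (scene crop), level; wrist view shows lips at columns 274 and 345 either side of the handle (289–338) at v≈165. Checking the lateral offset.

Run:
```python
from h import *
im=load('w7'); o=ctrl.get_obs(); g=im['pixels']
hs=cv2.cvtColor(g,cv2.COLOR_BGR2HSV); print([tuple(hs[166,u]) for u in list(range(268,280,2))+list(range(338,352,2))])
th=-.150; ex=np.array([np.cos(th),np.sin(th),0])
l=plane(im,(274,165),92);r=plane(im,(345,165),92);h=plane(im,(313.5,165),o['ee_pos'][2]+19)
print(l,r,np.linalg.norm(r-l)); m=(l+r)/2
e=o['ee_pos']
print('lip lateral vs tcp',(m-e)@ex,'handle',(h-e)@ex, 'orig est', (np.array([470.7,295.3,0])-e)@ex)
a=R.from_rotvec(o['orientation']).as_matrix(); print('tool yaw',np.arctan2(a[1,1],a[0,1]),e)
```

```text
[(np.uint8(56), np.uint8(87), np.uint8(172)), (np.uint8(56), np.uint8(80), np.uint8(178)), (np.uint8(56), np.uint8(81), np.uint8(166)), (np.uint8(20), np.uint8(30), np.uint8(244)), (np.uint8(21), np.uint8(20), np.uint8(239)), (np.uint8(20), np.uint8(25), np.uint8(239)), (np.uint8(21), np.uint8(61), np.uint8(239)), (np.uint8(23), np.uint8(21), np.uint8(238)), (np.uint8(17), np.uint8(22), np.uint8(243)), (np.uint8(35), np.uint8(40), np.uint8(217)), (np.uint8(57), np.uint8(81), np.uint8(183)), (np.uint8(55), np.uint8(74), np.uint8(182)), (np.uint8(55), np.uint8(79), np.uint8(183))]
[457.64355422 344.15747218  92.        ] [497.89113173 338.04665074  92.        ] 40.70883974825507
lip lateral vs tcp -1.4667206355147897 handle 0.6544970367973555 orig est -1.610130440993022
tool yaw -0.1504436344289635 [472.91646819 299.19090248 115.96073959]
```

```bash
python3 -m pendant '[{"dp":[-0.0018,0.0003,-0.010],"turn":[0,0,0],"claw":0.005},{"dp":[-0.0018,0.0003,-0.022],"turn":[0,0,0],"claw":0.005},{"dp":[-0.0018,0.0003,-0.030],"turn":[0,0,0],"claw":0.005},{"dp":[-0.0018,0.0003,-0.036],"turn":[0,0,0],"claw":0.005},{"dp":[-0.0018,0.0003,-0.042],"turn":[0,0,0],"claw":0.005},{"dp":[-0.0018,0.0003,-0.047],"turn":[0,0,0],"claw":0.005},{"dp":[-0.0018,0.0003,-0.047],"turn":[0,0,0],"claw":0.005}]'
python3 -m pendant '[{"dp":[0,0,-0.004],"turn":[0,0,0],"claw":0.005},{"dp":[0,0,-0.008],"turn":[0,0,0],"claw":0.005},{"dp":[0,0,-0.012],"turn":[0,0,0],"claw":0.005},{"dp":[0,0,-0.013],"turn":[0,0,0],"claw":0.005},{"dp":[0,0,-0.013],"turn":[0,0,0],"claw":0.005}]'
python3 - <<'E'
from h import *
im=shot('wrist','w8');shot('scene','s8');o=ctrl.get_obs();print(o['ee_pos'],o['ft_force'],o['width'])
cv2.imwrite('pics/s8c.png',cv2.resize(load('s8')['pixels'][110:230,340:480],None,fx=5,fy=5,interpolation=cv2.INTER_CUBIC))
E
```

```text
t: 9.35
ee_pos: [470.6, 299.7, 67.8]
orientation: [2.381, 2.049, 0.003]
ft_force: [0.4, 1.8, 0.0]
width: 21.0
t: 9.85
ee_pos: [470.4, 299.3, 55.5]
orientation: [2.382, 2.049, 0.002]
ft_force: [-1.6, -1.2, 11.6]
width: 21.1
[470.43419499 299.32538276  55.46493514] [-1.248833   -0.66786113 10.72298676] 21.218652372087977
```

View pics/w8.png

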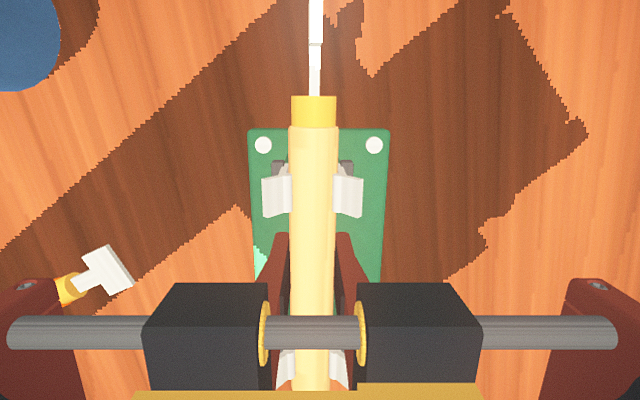

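View pics/s8c.png

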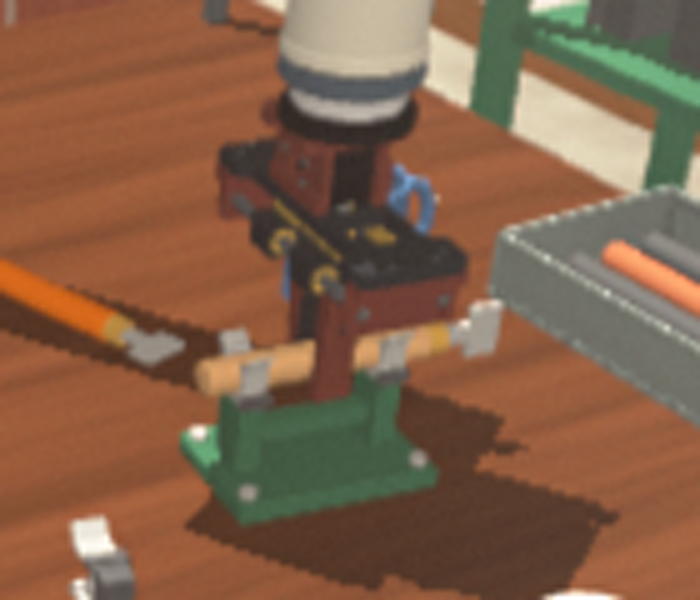

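The handle lies between the lips of both clips (wrist: lips at 275 and 348, v≈195), apparently home at TCP z 55.5. I'll press a little more to be sure.

```bash
python3 -m pendant '[{"dp":[0,0,-0.001],"turn":[0,0,0],"claw":0.005},{"dp":[0,0,-0.002],"turn":[0,0,0],"claw":0.005},{"dp":[0,0,-0.002],"turn":[0,0,0],"claw":0.005}]'
python3 -m pendant '[{"dp":[0,0,-0.001],"turn":[0,0,0],"claw":0.005},{"dp":[0,0,-0.002],"turn":[0,0,0],"claw":0.005},{"dp":[0,0,-0.002],"turn":[0,0,0],"claw":0.005}]'
python3 - <<'E'
from h import *
im=shot('wrist','w9')
cv2.imwrite('pics/w9c.png',cv2.resize(im['pixels'][80:400,220:420],None,fx=3,fy=1.8,interpolation=cv2.INTER_CUBIC))
E
```

```text
t: 10.25
ee_pos: [470.5, 299.4, 55.3]
orientation: [2.382, 2.048, 0.002]
ft_force: [-7.3, -5.4, 30.8]
width: 21.3
t: 10.55
ee_pos: [470.7, 299.7, 54.4]
orientation: [2.382, 2.048, 0.004]
ft_force: [-9.9, -5.8, 41.3]
width: 21.7
```

View pics/w9c.png

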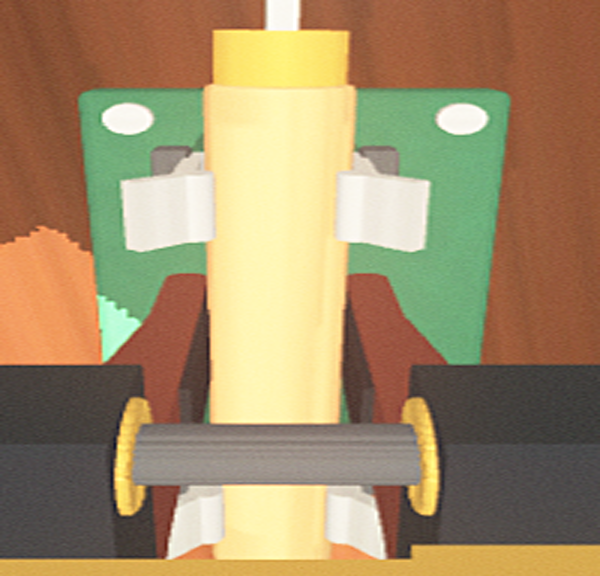

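It is against a stiff stop: 41 N with almost no travel, both clips gripping. Relieving the pressure, opening, lifting.

```bash
python3 -m pendant '[{"dp":[0,0,0.002],"turn":[0,0,0],"claw":0.005},{"dp":[0,0,0.004],"turn":[0,0,0],"claw":0.005},{"dp":[0,0,0.004],"turn":[0,0,0],"claw":0.03},{"dp":[0,0,0.004],"turn":[0,0,0],"claw":0.07},{"dp":[0,0,0.004],"turn":[0,0,0],"claw":0.07},{"dp":[0,0,0.004],"turn":[0,0,0],"claw":0.07},{"dp":[0,0,0.004],"turn":[0,0,0],"claw":0.07},{"dp":[0,0,0.004],"turn":[0,0,0],"claw":0.07}]'
python3 -c "
from h import *
shot('wrist','w10')"
```

```text
t: 11.4
ee_pos: [469.8, 299.0, 54.5]
orientation: [-2.382, -2.049, 0.0]
ft_force: [0.2, -0.3, 0.3]
width: 65.5
```

View pics/w10.png

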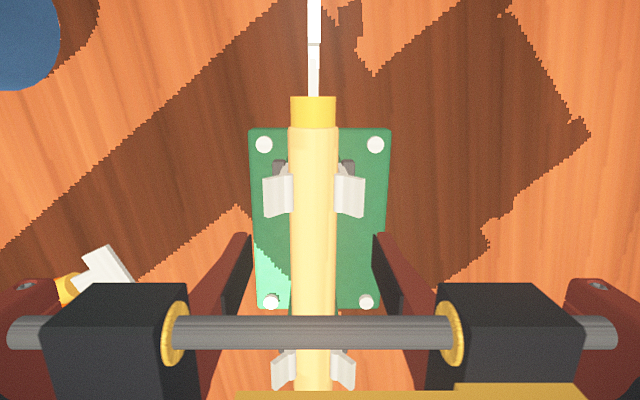

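Fingers are free of the handle. Lift straight up and look.

```bash
python3 -m pendant '[{"dp":[0,0,0.03],"turn":[0,0,0],"claw":0.07},{"dp":[0,0,0.07],"turn":[0,0,0],"claw":0.07},{"dp":[0,0,0.115],"turn":[0,0,0],"claw":0.07},{"dp":[0,-0.02,0.16],"turn":[0,0,0],"claw":0.07},{"dp":[-0.003,-0.04,0.2],"turn":[0,0,0],"claw":0.07},{"dp":[-0.003,-0.04,0.21],"turn":[0,0,0],"claw":0.07},{"dp":[-0.003,-0.04,0.21],"turn":[0,0,0],"claw":0.07},{"dp":[-0.003,-0.04,0.21],"turn":[0,0,0],"claw":0.07}]'
python3 - <<'E'
from h import *
w=shot('wrist','w11'); s=shot('scene','s11'); t=shot('top','t11')
g=w['pixels']
cv2.imwrite('pics/fin.png',np.hstack([cv2.resize(s['pixels'][140:230,340:450],(400,330),interpolation=cv2.INTER_CUBIC),cv2.resize(g[40:280,200:440],(400,330))]))
hs=cv2.cvtColor(g,cv2.COLOR_BGR2HSV)
for v in range(60,260,12):
    m=np.nonzero(cv2.inRange(hs[v:v+1,270:360],(12,70,120),(34,255,255))[0])[0]+270
    print(v,(m.min(),m.max(),len(m)) if len(m) else '',end='; ')
E
```

```text
t: 12.25
ee_pos: [466.3, 259.1, 263.3]
orientation: [-2.381, -2.048, 0.002]
ft_force: [-0.4, -0.3, -0.8]
width: 69.9
60 (np.int64(270), np.int64(359), 74); 72 (np.int64(270), np.int64(359), 66); 84 (np.int64(270), np.int64(359), 12); 96 (np.int64(270), np.int64(358), 22); 108 (np.int64(270), np.int64(359), 24); 120 (np.int64(270), np.int64(359), 24); 132 (np.int64(270), np.int64(350), 29); 144 (np.int64(270), np.int64(358), 28); 156 (np.int64(274), np.int64(359), 26); 168 (np.int64(300), np.int64(348), 22); 180 (np.int64(303), np.int64(348), 17); 192 (np.int64(292), np.int64(320), 21); 204 (np.int64(288), np.int64(359), 34); 216 (np.int64(290), np.int64(359), 32); 228 (np.int64(324), np.int64(359), 33); 240 (np.int64(300), np.int64(359), 47); 252 (np.int64(289), np.int64(359), 47);
```

View pics/fin.png

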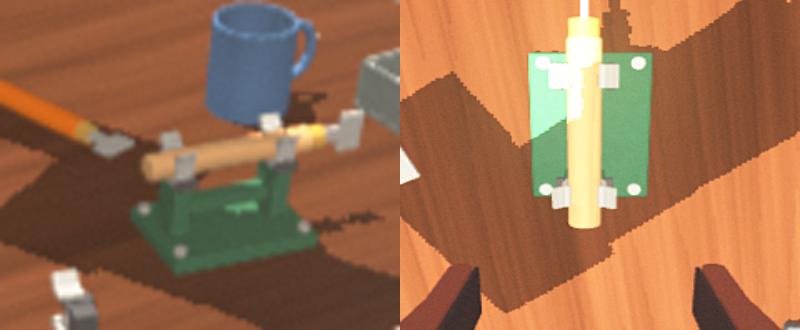

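View pics/t11.png

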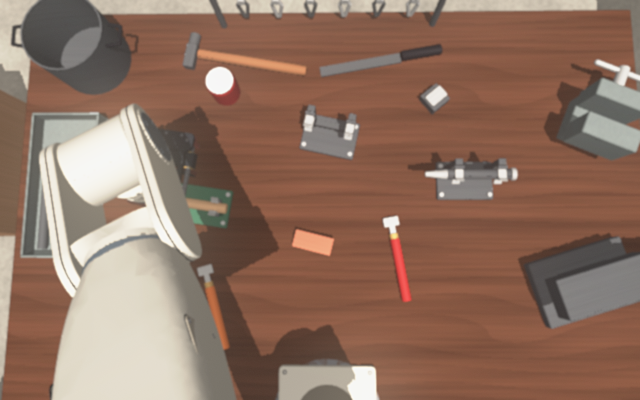

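View pics/s11.png

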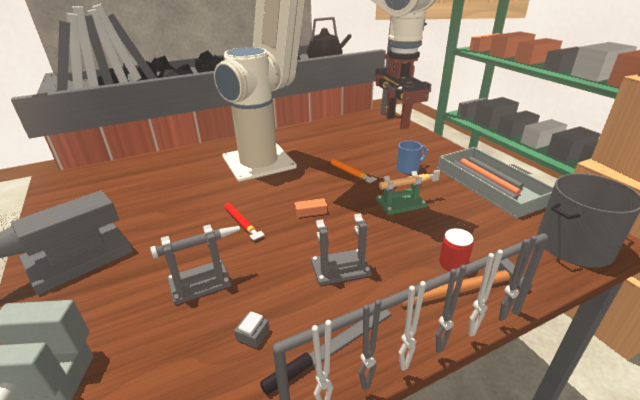

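Run:
```python
from h import *
w=load('w11'); s=load('s11')
ey=np.array([.1494,.9888,0]); m=np.array([470.7,295.3,75])
b=plane(w,(311.5,67.5),86); e=plane(w,(311,205),76); print(b,e,'b,e along',(b-m)@ey,(e-m)@ey, 'lat',[(q-m)@np.array([.9888,-.1494,0]) for q in (b,e)])
p,d=tri(w,(311,204.5),s,(381,185.3)); print('end tri',p,d)
print('expected end scene: seated',proj(s,m-72*ey),' 15 high',proj(s,m-72*ey+[0,0,15]))
print('boundary scene: seated',proj(s,m+72*ey),'15 high',proj(s,m+72*ey+[0,0,15]))
g=cv2.resize(s['pixels'][165:215,370:445],None,fx=10,fy=10,interpolation=cv2.INTER_CUBIC)
for q in (m-72*ey,m+72*ey): 
    u=proj(s,q); cv2.circle(g,(int((u[0]-370+.5)*10),int((u[1]-165+.5)*10)),5,(0,0,255),2)
cv2.imwrite('pics/fin2.png',g)
```

```text
[482.18273739 364.63874038  86.        ] [459.96802561 222.48870789  76.        ] b,e along 70.27766745037347 -73.59916260935793 lat [np.float64(0.9949229221370512), np.float64(0.2662307620587209)]
end tri [461.36783693 224.96303791  77.62851527] 3.503078286925622
expected end scene: seated [379.85221283 185.7066687 ]  15 high [380.19164782 181.22234221]
boundary scene: seated [423.84080718 177.59390426] 15 high [424.48367827 173.19091558]
```

View pics/fin2.png

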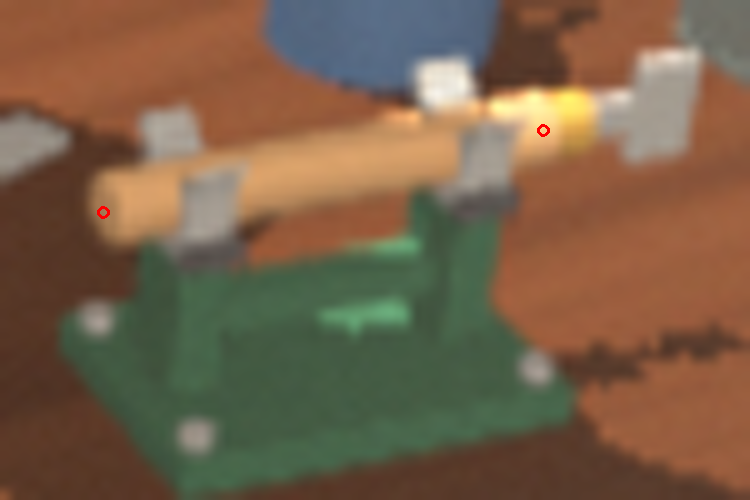

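The predicted seated axis marks (381,186) and (424,178) fall on the handle in both clips. It is centred within about 2 mm along and 1 mm across, and the punch and loose things are unmoved. Handing in.

```bash
python3 -c "
from workcell import ctrl
print(ctrl.close_job())"
```

```text
the job is handed in; nothing more can be done
None
```

The scraper with the pale beech handle is home in both clips of the green ready rail, and the job was handed in at about 12.5 s on the robot's clock. I gripped it from above between the store clips, pulled it about 80 mm straight out, carried it over and pressed it down. The handle came up against a hard stop: about 41 N with under 1 mm of further travel. I then released it and lifted clear.

**Last checks:**
- **Along the handle:** the centre is about 2 mm from the middle of the clips (limit 18 mm).
- **Sideways and angle:** it is within about 1 mm of the clips' axis and parallel to it to about 0.01 rad.
- **Height:** the tool's height at the stop puts the handle's axis 73.5 to 74.5 mm above the bench (75 mm nominal). Marks projected at the seated height fall on the handle in the scene view.
- **The rest:** by eye in the top and scene views, the punch and the loose things on the bench have not moved. The gripper ended well above everything, with no contact force.

**Disagreements:**
- Locating the handle's end from two views gave a height 2.6 mm too high, with the two rays missing each other by 3.5 mm. I put this down to calibration and the coarse scene picture.
- The middle of the rail's base came out 2 to 4 mm in x from the middle of its clips. I trusted the clips.

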